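# Lay a canteen breakfast tray

## Task

Finish laying the teal tray with the washed ware from the grey mat: stand the blue cup on the blue saucer; lay the spoon, face up, midway between plate and saucer, its middle level with the plate's middle, parallel to the tray's short sides and with its bowl pointing away from you; stand the amber glass directly behind the plate, a finger's width (about 18 mm) clear of its edge; and stand the salt shaker beside the amber glass, on the side towards the saucer, level with the glass and again a finger's width clear of it. You stand at the robot's side, so 'behind' is the tray's side far from the robot. Set everything down without dropping it, leave plate and saucer where they are on the tray, and leave the green glass, the white mug and the sugar jar alone.

Things in the scene. Friction and masses are not known exactly. Their poses are not given: they have to be found in the camera images.
- tray: Teal serving tray, fixed, 320 mm deep (x) by 430 wide (y), floor 4 mm above the counter, rim 20 mm high, inner floor 305 x 415. Origin: centre of its underside. x points away from the robot, y left; turned up to 0.13 rad. Left or right of the robot's middle; on the other side a fixed grey rubber mat (320 x 260, 4 thick, turned up to 0.13 rad) carries the cup, glasses, salt and spoon.
- plate: White round dessert plate, 160 mm across, 20 mm high, 0.32 kg, loose, standing on the tray floor, in its near half, beside the saucer (either left or right of it, centres about 235 mm apart). Origin: centre of its underside. Its x and y axes start parallel to the tray's.
- saucer: Blue round saucer, 136 mm across, 18 mm high at the rim, 0.2 kg, loose, standing on the tray floor beside the plate. Origin: centre of its underside; the flat well in the middle is 5 mm above it and about 80 mm across. Its x and y axes start parallel to the tray's.
- cup: Blue tea cup, 68 mm across at the rim, 52 at the foot, 62 high, wall 3.5, 0.16 kg, loop handle on its +y side reaching 62 mm from the axis, at heights 13 to 54 mm. Origin: centre of its underside, z up. Starts on the mat, handle within 0.5 rad of the mat's left (+y); grip across the body along its x axis.
- spoon: Steel spoon, 165 mm long, 0.05 kg, lying face up along the near side of the mat. Origin: middle of its length, at its underside. x points along it to the bowl (48 x 34 mm, from x = 34 to 83, 10 high). Handle arched: near the origin 8 to 12 mm wide, 4 thick, its top 18 mm up, free space below; its end (x = -83) touches down, 18 wide. Balances within 5 mm of the origin.
- amber_glass: Amber glass tumbler, 66 mm across at the rim, 58 mm at the foot, 80 mm high, wall 3 mm, 0.17 kg. Origin: centre of its underside, z up. Starts on the mat.
- salt: Salt shaker, white with a domed steel cap, 40 mm across at the foot, 35 to 37 mm from half height up, 72 mm high, 0.12 kg. Origin: centre of its underside, z up. Starts on the mat.
- green_glass: Green glass tumbler of the same shape and size as the amber one, on the mat; not to be used or shifted (30 mm at most). Origin: centre of its underside.
- mug: White mug, 82 mm across, 95 mm high, on the counter beyond the tray and mat; leave alone. Origin: centre of its underside.
- sugar_jar: White sugar jar with a red lid, 84 mm across, 115 mm high, on the counter beyond the tray and mat; leave alone. Origin: centre of its underside.
Mind the look-alikes: they are no part of the job. What is shaped like the cup but purple is not meant.

How it is judged:
At the end, for the whole second after the job is handed in: Cup within 12 mm of saucer axis; spoon between plate and saucer, middles level to 30 mm, parallel to 0.2 rad, bowl away; glass behind plate, 113-149 mm between axes, 15 mm sideways; salt saucer-side of glass, 56-96 mm between axes, 108-154 mm behind plate axis; all upright, flat, released, at rest (horizontal distance between cup and saucer below 0.012 m and z of cup in the frame of saucer between 0.002 and 0.009 m and x of amber_glass in the frame of plate between 0.113 and 0.149 m and y of amber_glass in the frame of plate between -0.015 and 0.015 m and z of amber_glass in the frame of tray between 0.001 and 0.009 m and x of spoon in the frame of plate between -0.03 and 0.03 m and angle between the x axis of spoon and the x axis of tray, either way round below 0.2 rad and z of spoon in the frame of tray between 0.001 and 0.009 m and horizontal distance between salt and amber_glass between 0.056 and 0.096 m and x of salt in the frame of plate between 0.108 and 0.154 m and z of salt in the frame of tray between 0.001 and 0.009 m and ((y of saucer in the frame of plate below -0.1 m and y of spoon in the frame of plate below -0.09 m and y of spoon in the frame of saucer above 0.078 m and y of plate in the frame of spoon above 0.08 m and y of saucer in the frame of spoon below -0.068 m and y of salt in the frame of plate below -0.035 m) or (y of saucer in the frame of plate above 0.1 m and y of spoon in the frame of plate above 0.09 m and y of spoon in the frame of saucer below -0.078 m and y of plate in the frame of spoon below -0.08 m and y of saucer in the frame of spoon above 0.068 m and y of salt in the frame of plate above 0.035 m)) and linear speed of each of cup, amber_glass, salt, spoon below 0.02 m/s and angular speed of each of cup, amber_glass, salt, spoon below 0.3 rad/s and angle between each of cup, amber_glass, salt, plate, saucer's own z axis and vertical below 0.1 rad and angle between spoon's own z axis and vertical below 0.2 rad); the robot touches nothing.
It fails at once if a bystander (green glass, white mug or sugar jar) was shifted more than 30 mm or tipped (distance of any of green_glass, mug, sugar_jar from where it was at the start of the episode above 0.03 m or angle between any of green_glass, mug, sugar_jar's own z axis and vertical above 0.3 rad).
It fails at once if the plate or the saucer was shifted more than 20 mm (distance of any of plate, saucer from where it was at the start of the episode above 0.02 m).
It fails at once if the cup, glass, salt shaker or spoon was dropped from more than about 30 mm ((linear speed of cup above 0.8 m/s and contact force between the fingers and cup below 0.05 N) or (linear speed of amber_glass above 0.8 m/s and contact force between the fingers and amber_glass below 0.05 N) or (linear speed of salt above 0.8 m/s and contact force between the fingers and salt below 0.05 N) or (linear speed of spoon above 0.8 m/s and contact force between the fingers and spoon below 0.05 N)).
It also fails if it takes over 112 s, if anything falls off the work surface, if the arm or the gripper's body presses on something with over 40 N, if the wrist force passes 120 N, or if a joint passes its speed limit or range.

## Robot

A 7-joint arm with a two-finger parallel gripper is mounted at the origin on the work surface. World frame = base frame: x ahead of the robot, y to its left, z up, the work surface at z = 0. Lengths are in m, angles in rad, forces in N, time in s.
With the tool pointing down it reaches from about 0.425 to 0.825 m from the base axis. Payload 3.6 kg.
Tool frame: the origin (TCP) lies midway between the tips of the shut fingers; the grasp point (between the pads) lies 19 mm behind it; z points along the fingers, y is the line along which they close (so a half turn about z gives the same grasp; the last joint's range is limited). The gripper opens to 93 mm and grips with 3 to 60 N. Pads are 15 mm wide; open, the fingers measure 128 mm over their backs; the gripper's body (75 mm by 188 mm) begins 65 mm behind the grasp point.
Start: joints at [1.198, 0.615, -0.013, 1.423, 0.008, 1.103, -0.04], TCP at [0.22, -0.611, 0.219] pointing down, gripper open.
Joint ranges: [-3.12, 3.12], [-0.3, 2.06], [-1.34, 1.32], [0.26, 2.42], [-1.36, 4.5], [0.01, 1.98], [-2.84, 2.84]. Speed limits (rad/s): [2.79, 2.79, 3.14, 3.14, 3.14, 3.14, 3.14].

## Interface

Orientations are given as a unit quaternion [x, y, z, w].
In Python, from rig import manip gives the robot as it stands.
- The arm moves only by the tool apply_moves, never from a script. Its argument "commands" is a list of rows, each an object of numbers: "tx", "ty", "tz": the shift along the world's x, y, z in units of 25 cm (1.0 is 25 cm); "wx", "wy", "wz": the turn, a rotation vector about the world's x, y, z in units of 360 degrees (1.0 is 360 degrees). A call has exactly 10 rows; each row is the pose to reach, as a shift and turn from the pose commanded when the call began, turning the shorter way round; what a row does not reach only later rows make up. A row lasts 1/10 s, in which the tool goes at most 50 mm and 8.59 degrees, less where a joint would pass 70% of its speed; a pose out of reach is approached as far as the arm can. A call with a number of a shift or a turn outside -1 to 1 is refused whole. A call with a gripper value outside its range is refused whole. "fingers" is the finger opening in mm, from 0 to 93, set as the call begins (left out, the last holds). The fingers move at their own pace and stop on an object; "grip_force" is the grip in N (left out, the last holds). Time passes only in rows, so rows that repeat a pose let the fingers close, or fill a call up. It gives the time, the measured TCP pose, the force, the opening and the grip force at its end, in the units of the state.
- manip.read_state(): the state, without advancing time (a new reading comes with each control period).
- manip.get_image(name): name is "scene" or "top" or "wrist"; returns a dict with "frame" (384x512x3 uint8, red, green, blue), "range_z" (384x512 float32, m along the optical axis (not along the pixel's ray), 0 where there is no reading), "intrinsics" (3x3 intrinsics, pixels), "dist" ([k1, k2, p1, p2, k3] as OpenCV has them; the pictures are not rectified), "R" (3x3) and "t" (3): a world point X has camera coordinates R X + t. Camera axes: x right, y down, z forward; pixel columns grow to the right and rows downward; lengths in m; the calibration is good to about 2 mm. A picture is of the moment at which its call begins.
- manip.sign_off(): hands the job in; it is judged then, once.
Trained networks look in a picture, given as the dict that the camera call returned (one of the last four; its "shot" number tells which), for a name from the list of things; names that differ only in an ending like _2 or _b are one class to them, and where a whole thing is asked for, a point or a joint stands for the part that bears it (a point fixed in the world has none). Each returns a list of dicts, best first, with "conf" (0 to 1); they miss things now and then, are a little off and sometimes report something else, mostly with a low value. They report only what shows in the picture. A call takes as long as a camera call. They do not tell look-alikes from the thing itself.
- manip.silhouettes(picture, thing): "region" (384x512 bool, what is visible of it) and "extent" ([left, top, right, bottom] in pixels, round what is visible of it).
The state is a dict: "t": time; "joints": joint angles; "qd": joint speeds; "tau": joint torques, N m; "eef_pos": TCP position; "eef_rot": TCP orientation; "force": force on the tool from outside, world axes, zero at the start; "ft_torque": the same for the moment, N m; "finger_gap": finger opening in m; "finger_force": force on a finger pad.
Only numpy, scipy, OpenCV 4.12 (cv2) and the standard library are available. Lean on these libraries where they do the work, as an engineer would, in place of code of your own. Each camera call takes 0.05 s, during which the arm holds its last target. There are 200 camera calls.

## Working session

There is one attempt and no reset: what is moved stays moved. The work goes in short steps, Python scripts to look and compute and a tool call to move; the robot and the scene stay as the last step left them, time stands still between calls to the robot, and variables do not carry over. Pictures are saved under pics/ and viewed, at most 14 in all, crops included, and the job is handed in when it is done.

Besides the shell and the picture viewer there is one more tool, called by a JSON object that holds its "fn" and its "kwargs", one argument or row to a line. apply_moves: Moves the arm, as the interface text tells. Its arguments: {"type":"object","properties":{"commands":{"type":"array","items":{"type":"object","properties":{"tx":{"type":"number"},"ty":{"type":"number"},"tz":{"type":"number"},"wx":{"type":"number"},"wy":{"type":"number"},"wz":{"type":"number"}}}},"fingers":{"type":"number"},"grip_force":{"type":"number"}},"required":["commands"]}

```bash
ls; mkdir -p pics
python3 - <<'E'
from rig import manip
import cv2,numpy as np
s=manip.read_state();print(s)
for n in ["scene","top"]:
    d=manip.get_image(n);cv2.imwrite(f"pics/{n}0.png",cv2.cvtColor(d["frame"],cv2.COLOR_RGB2BGR))
    print(n,d["intrinsics"],d["dist"],d["R"],d["t"],(-d["R"].T@d["t"]))
E
```

```text
pics
{'t': 0.0, 'joints': array([ 1.19851125,  0.61591314, -0.01260435,  1.42489033,  0.00810217,
        1.10336326, -0.04038745]), 'qd': array([-8.75231336e-04,  1.60648324e-03, -2.43104925e-04, -5.44237431e-05,
        6.07160334e-04, -7.91980519e-04,  1.02742787e-04]), 'tau': array([ 5.94009161e-04, -4.58932972e+01,  2.09211241e-01, -1.65742654e+01,
       -6.09614141e-02,  2.04668334e-02,  2.39072178e-04]), 'eef_pos': array([ 0.22004535, -0.61079105,  0.21748797]), 'eef_rot': array([ 9.85084457e-01,  1.72066903e-01, -2.38895440e-04, -1.23908757e-03]), 'force': array([ 0.39416342, -0.28227551,  0.16319758]), 'ft_torque': array([0.01058346, 0.01745855, 0.01390083]), 'finger_force': 0.0, 'finger_gap': 0.09312627909178085}
scene [[397.93505835   0.         252.27493041]
 [  0.         397.93505835 191.23408708]
 [  0.           0.           1.        ]] [-0.10023928  0.          0.          0.          0.        ] [[ 0.05443714  0.99844124 -0.01231599]
 [ 0.83024165 -0.05211212 -0.55496228]
 [-0.55473904  0.01998531 -0.83178434]] [ 0.03242138 -0.44415418  1.44736118] [ 1.16989812 -0.08444263  0.95780284]
top [[499.78876114   0.         257.8031394 ]
 [  0.         499.78876114 196.97495008]
 [  0.           0.           1.        ]] [-0.02177459  0.          0.          0.          0.        ] [[ 0.03856434 -0.99924848  0.00390781]
 [-0.9760929  -0.03850725 -0.21391552]
 [ 0.21390524  0.00443512 -0.97684435]] [-0.07320172  0.58331966  1.43101909] [ 0.26609468 -0.05703142  1.5229501 ]
```

View pics/top0.png

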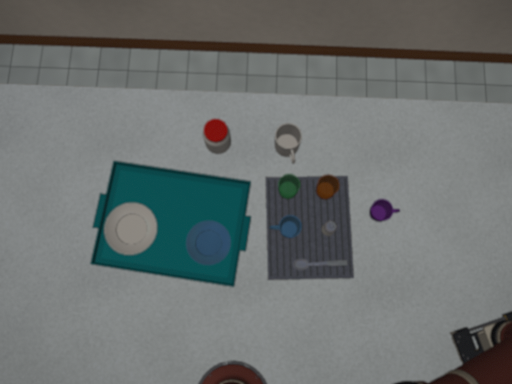

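View pics/scene0.png

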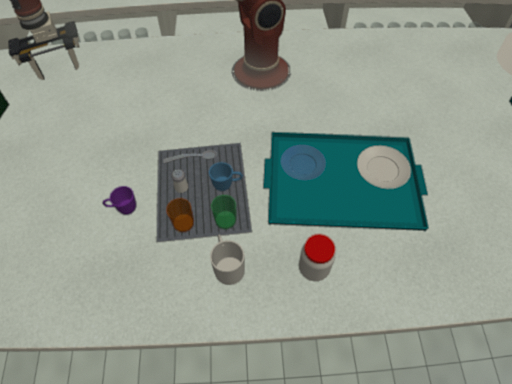

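Top view: tray on the left, with plate at (131,228) and saucer at (209,242). Mat on the right: green glass (288,186), amber glass (327,187), cup (289,227) with its handle to the left, salt (329,228), spoon (302–347,264) with its bowl to the left. The purple decoy (381,210) is off the mat.

```bash
cat > h.py <<'E'
from rig import manip
import cv2,numpy as np
from scipy.optimize import least_squares
def cloud(d,mask):
    v,u=np.nonzero(mask&(d["range_z"]>0)); z=d["range_z"][v,u]
    p=cv2.undistortPoints(np.stack([u,v],1).astype(np.float32)[:,None],d["intrinsics"],np.array(d["dist"]))[:,0]
    return (np.c_[p*z[:,None],z]-d["t"])@d["R"]
def circ(P,r=None):
    c0=np.r_[P[:,:2].mean(0),r or .03]
    f=lambda c:np.hypot(*(P[:,:2]-c[:2]).T)-(r or c[2])
    return least_squares(f,c0,loss="soft_l1",f_scale=.002).x
def pca_yaw(P):
    _,_,V=np.linalg.svd(P[:,:2]-P[:,:2].mean(0),full_matrices=False);return np.arctan2(V[0,1],V[0,0])
E
python3 - <<'E'
from h import *
D={n:manip.get_image(n) for n in["top","scene"]}
for n,d in D.items():
    print("==",n)
    for o in["tray","plate","saucer","cup","spoon","amber_glass","salt","green_glass","mug","sugar_jar"]:
        for s in manip.silhouettes(d,o)[:3]:
            if s["conf"]<.3: continue
            P=cloud(d,s["region"]); 
            if len(P)<10: print(o,"few");continue
            zt=np.percentile(P[:,2],98); T=P[P[:,2]>zt-.008]
            rgb=d["frame"][s["region"]].mean(0).astype(int)
            print(o,round(s["conf"],2),s["extent"],len(P),rgb,"ztop %.3f"%zt,"mean",P.mean(0).round(3),"circ",circ(T).round(4), "rect",[np.round(x,3) for x in cv2.minAreaRect(P[:,:2].astype(np.float32))])
E
```

```text
== top
tray 0.68 [89.2, 160.8, 250.5, 282.2] 11755 [14 76 78] ztop 0.024 mean [0.518 0.203 0.007] circ [0.5163 0.2092 0.2226] rect [array([0.509, 0.21 ]), array([0.471, 0.331]), np.float64(83.603)]
tray 0.62 [105.7, 203.1, 155.1, 254.1] 2022 [132 128 122] ztop 0.028 mean [0.484 0.335 0.016] circ [0.4834 0.3325 0.0716] rect [array([0.484, 0.334]), array([0.155, 0.152]), np.float64(48.14)]
tray 0.45 [314.8, 174.3, 340.0, 199.2] 454 [71 44 23] ztop 0.088 mean [ 0.633 -0.258  0.042] circ [ 0.6282 -0.2559  0.0309] rect [array([ 0.635, -0.258]), array([0.064, 0.078]), np.float64(74.092)]
plate 0.92 [104.5, 200.7, 157.0, 253.3] 2056 [131 128 122] ztop 0.028 mean [0.485 0.335 0.016] circ [0.4841 0.3322 0.0721] rect [array([0.485, 0.333]), array([0.157, 0.154]), np.float64(8.27)]
saucer 0.81 [183.0, 220.0, 231.2, 265.7] 1570 [45 74 95] ztop 0.027 mean [0.451 0.097 0.015] circ [0.4507 0.0955 0.0609] rect [array([0.453, 0.096]), array([0.136, 0.132]), np.float64(48.529)]
saucer 0.69 [91.0, 160.1, 249.0, 285.0] 11960 [16 76 78] ztop 0.025 mean [0.518 0.203 0.008] circ [0.5102 0.2086 0.2236] rect
[... 4361 characters left out ...]
c [0.7753 0.0838 0.025 ] rect [array([0.778, 0.082]), array([0.076, 0.075]), np.float64(12.819)]
green_glass 0.77 [210.9, 194.9, 234.6, 232.5] 694 [37 78 47] ztop 0.084 mean [ 0.624 -0.14   0.049] circ [ 0.6255 -0.1403  0.031 ] rect [array([ 0.625, -0.14 ]), array([0.065, 0.061]), np.float64(2.401)]
mug 0.87 [208.2, 234.3, 244.7, 283.6] 1231 [120 117 108] ztop 0.095 mean [ 0.767 -0.135  0.048] circ [ 0.7723 -0.1334  0.0383] rect [array([ 0.747, -0.13 ]), array([0.079, 0.13 ]), np.float64(82.316)]
sugar_jar 0.93 [296.9, 233.8, 332.8, 282.5] 1366 [128  57  52] ztop 0.117 mean [0.789 0.078 0.087] circ [0.7749 0.0839 0.0252] rect [array([0.761, 0.073]), array([0.117, 0.078]), np.float64(28.136)]
```

Run:
```python
from h import *
D={n:manip.get_image(n) for n in["top","scene"]}
for n,d in D.items():
    for s in manip.silhouettes(d,"cup"):
        P=cloud(d,s["region"]); c=circ(P[P[:,2]>np.percentile(P[:,2],98)-.008])
        if s["conf"]<.3 or abs(c[1]+.147)>.02: continue
        H=P[(np.hypot(*(P[:,:2]-c[:2]).T)>.042)&(P[:,1]>c[1])&(P[:,2]>.015)]
        v=np.median(H[:,:2],0)-c[:2]; print(n,"cup",c[:2].round(4),"handle yaw",np.arctan2(v[1],v[0]),len(H))
    s=[s for s in manip.silhouettes(d,"spoon") if s["extent"][3]-s["extent"][1]<25][0]
    m=cv2.dilate(s["region"].astype(np.uint8),np.ones((5,5)))>0
    P=cloud(d,m); rgb=d["frame"][m&(d["range_z"]>0)].astype(int)
    P=P[P[:,2]>.0085]; y=pca_yaw(P); a=np.array([np.cos(y),np.sin(y)]); t=P[:,:2]@a
    print(n,"spoon yaw",y,"len",np.ptp(t)); 
    mid=P[:,:2].mean(0); mid=mid+a*((t.max()+t.min())/2-mid@a); print("mid",mid)
    for yy in np.arange(-.34,-.14,.02):
        q=P[abs(P[:,1]-yy)<.01]
        if len(q): print(" y%.2f x %.4f..%.4f z %.4f n%d"%(yy,q[:,0].min(),q[:,0].max(),np.median(q[:,2]),len(q)))
    # tray yaw via teal mask straight lines
    f=d["frame"].astype(int); teal=(f[...,1]-f[...,0]>35)&(f[...,2]-f[...,0]>35)&(f[...,1]>f[...,2]-8)
    P=cloud(d,teal); P=P[(P[:,1]>-.05)&(P[:,1]<.48)&(P[:,0]<.75)&(P[:,0]>.3)]
    for far in(1,0):
        E=[]
        for yy in np.arange(.05,.36,.01):
            q=P[(abs(P[:,1]-yy)<.005),0]
            if len(q)>3:E.append((yy,np.max(q) if far else np.min(q)))
        E=np.array(E);k=np.polyfit(E[:,0],E[:,1],1); r=E[:,1]-np.polyval(k,E[:,0]);g=abs(r)<.006;k=np.polyfit(E[g,0],E[g,1],1)
        print(n,"tray yaw",-np.arctan(k[0]),"x at y=.2",np.polyval(k,.2))
```

```text
top cup [ 0.5029 -0.1472] handle yaw 1.6242103887760115 17
top spoon yaw 1.64536871448661 len 0.17131437113009684
mid [ 0.40145904 -0.24383392]
 y-0.32 x 0.3948..0.4217 z 0.0118 n28
 y-0.30 x 0.3974..0.4187 z 0.0155 n33
 y-0.28 x 0.3935..0.4146 z 0.0211 n38
 y-0.26 x 0.3925..0.4137 z 0.0223 n31
 y-0.24 x 0.3914..0.4103 z 0.0235 n30
 y-0.22 x 0.3904..0.4148 z 0.0201 n24
 y-0.20 x 0.3755..0.4146 z 0.0126 n44
 y-0.18 x 0.3773..0.4171 z 0.0118 n57
 y-0.16 x 0.3859..0.4131 z 0.0109 n24
top tray yaw -0.109040176216146 x at y=.2 0.6671306569496049
top tray yaw -0.11395362157730934 x at y=.2 0.3471223478122408
scene cup [ 0.5034 -0.1478] handle yaw 1.585401035257155 30
scene cup [ 0.7724 -0.1334] handle yaw nan 0
scene spoon yaw 1.7995438494914144 len 0.03827565167390812
mid [ 0.51549911 -0.26625002]
 y-0.28 x 0.4941..0.5251 z 0.0592 n99
 y-0.26 x 0.4949..0.5277 z 0.0535 n163
 y-0.24 x 0.5046..0.5123 z 0.0224 n8
scene tray yaw -0.10868912772968249 x at y=.2 0.6715415185028867
scene tray yaw -0.10948618838731669 x at y=.2 0.34342441887054315
  return _methods._mean(a, axis=axis, dtype=dtype,
  ret = um.true_divide(
```

{"fn": "apply_moves", "kwargs": {
  "commands": [
    {"tx": 0.6,"ty": 0.98,"wz": 0.2},
    {"tx": 0.6,"ty": 0.98,"wz": 0.2},
    {"tx": 0.6,"ty": 0.98,"wz": 0.2},
    {"tx": 0.6,"ty": 0.98,"wz": 0.2},
    {"tx": 0.6,"ty": 0.98,"wz": 0.2},
    {"tx": 0.6,"ty": 0.98,"wz": 0.2},
    {"tx": 0.6,"ty": 0.98,"wz": 0.2},
    {"tx": 0.6,"ty": 0.98,"wz": 0.2},
    {"tx": 0.6,"ty": 0.98,"wz": 0.2},
    {"tx": 0.6,"ty": 0.98,"wz": 0.2}
  ],
  "fingers": 88,
  "grip_force": 15
}}

```text
validation failed for argument at $.co...
```

{"fn": "apply_moves", "kwargs": {
  "commands": [
    {"tx": 0.6,"ty": 0.98,"tz": 0,"wx": 0,"wy": 0,"wz": 0.2},
    {"tx": 0.6,"ty": 0.98,"tz": 0,"wx": 0,"wy": 0,"wz": 0.2},
    {"tx": 0.6,"ty": 0.98,"tz": 0,"wx": 0,"wy": 0,"wz": 0.2},
    {"tx": 0.6,"ty": 0.98,"tz": 0,"wx": 0,"wy": 0,"wz": 0.2},
    {"tx": 0.6,"ty": 0.98,"tz": 0,"wx": 0,"wy": 0,"wz": 0.2},
    {"tx": 0.6,"ty": 0.98,"tz": 0,"wx": 0,"wy": 0,"wz": 0.2},
    {"tx": 0.6,"ty": 0.98,"tz": 0,"wx": 0,"wy": 0,"wz": 0.2},
    {"tx": 0.6,"ty": 0.98,"tz": 0,"wx": 0,"wy": 0,"wz": 0.2},
    {"tx": 0.6,"ty": 0.98,"tz": 0,"wx": 0,"wy": 0,"wz": 0.2},
    {"tx": 0.6,"ty": 0.98,"tz": 0,"wx": 0,"wy": 0,"wz": 0.2}
  ],
  "fingers": 88,
  "grip_force": 15
}}

```text
t: 2.5
eef_pos: [0.3703, -0.3666, 0.2187]
eef_rot: [0.696, 0.718, 0.0, 0.0]
force: [-0.3, 0.1, -0.3]
finger_gap: 0.0881
finger_force: 0.0
```

{"fn": "apply_moves", "kwargs": {
  "commands": [
    {"tx": 0.532,"ty": 0.874,"tz": -0.2,"wx": 0,"wy": 0,"wz": 0},
    {"tx": 0.532,"ty": 0.874,"tz": -0.2,"wx": 0,"wy": 0,"wz": 0},
    {"tx": 0.532,"ty": 0.874,"tz": -0.2,"wx": 0,"wy": 0,"wz": 0},
    {"tx": 0.532,"ty": 0.874,"tz": -0.2,"wx": 0,"wy": 0,"wz": 0},
    {"tx": 0.532,"ty": 0.874,"tz": -0.2,"wx": 0,"wy": 0,"wz": 0},
    {"tx": 0.532,"ty": 0.874,"tz": -0.2,"wx": 0,"wy": 0,"wz": 0},
    {"tx": 0.532,"ty": 0.874,"tz": -0.3,"wx": 0,"wy": 0,"wz": 0},
    {"tx": 0.532,"ty": 0.874,"tz": -0.4,"wx": 0,"wy": 0,"wz": 0},
    {"tx": 0.532,"ty": 0.874,"tz": -0.4,"wx": 0,"wy": 0,"wz": 0},
    {"tx": 0.532,"ty": 0.874,"tz": -0.4,"wx": 0,"wy": 0,"wz": 0}
  ]
}}

```text
t: 3.5
eef_pos: [0.5033, -0.1485, 0.1189]
eef_rot: [0.696, 0.718, -0.0, -0.0]
force: [-0.5, -0.1, 0.6]
finger_gap: 0.0877
finger_force: 0.0
```

Run:
```python
from h import *
d=manip.get_image("wrist");cv2.imwrite("pics/w1.png",cv2.cvtColor(d["frame"],cv2.COLOR_RGB2BGR))
s=manip.read_state();print(s["eef_pos"],-d["R"].T@d["t"])
for s in manip.silhouettes(d,"cup"):
    P=cloud(d,s["region"]);zt=np.percentile(P[:,2],98);print(s["conf"],zt,circ(P[P[:,2]>zt-.006]),len(P))
```

```text
[ 0.5039592  -0.14856773  0.1195682 ] [ 0.50148988 -0.07459442  0.28520045]
0.93 0.06699433261351904 [ 0.50202347 -0.14840663  0.03148779] 6240
```

View pics/w1.png

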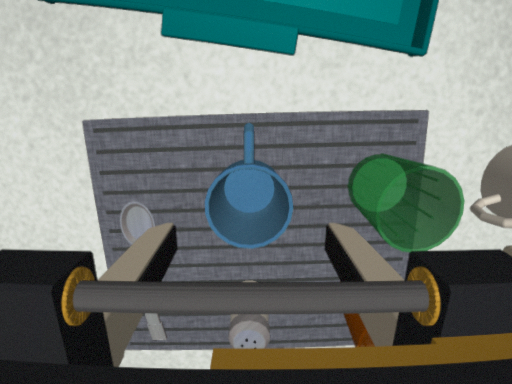

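The wrist view shows the blue cup at (250,200), centred between the fingers, with its handle pointing straight up in the picture at (249,130). The green glass is well clear.

{"fn": "apply_moves", "kwargs": {
  "commands": [
    {"tx": 0,"ty": 0,"tz": -0.15,"wx": 0,"wy": 0,"wz": 0},
    {"tx": 0,"ty": 0.003,"tz": -0.3,"wx": 0,"wy": 0,"wz": 0},
    {"tx": 0,"ty": 0.003,"tz": -0.364,"wx": 0,"wy": 0,"wz": 0},
    {"tx": 0,"ty": 0.003,"tz": -0.364,"wx": 0,"wy": 0,"wz": 0},
    {"tx": 0,"ty": 0.003,"tz": -0.364,"wx": 0,"wy": 0,"wz": 0},
    {"tx": 0,"ty": 0.003,"tz": -0.364,"wx": 0,"wy": 0,"wz": 0},
    {"tx": 0,"ty": 0.003,"tz": -0.364,"wx": 0,"wy": 0,"wz": 0},
    {"tx": 0,"ty": 0.003,"tz": -0.364,"wx": 0,"wy": 0,"wz": 0},
    {"tx": 0,"ty": 0.003,"tz": -0.364,"wx": 0,"wy": 0,"wz": 0},
    {"tx": 0,"ty": 0.003,"tz": -0.364,"wx": 0,"wy": 0,"wz": 0}
  ]
}}

```text
t: 4.6
eef_pos: [0.5034, -0.1473, 0.0279]
eef_rot: [0.696, 0.718, 0.0, 0.0]
force: [0.5, -0.1, -0.5]
finger_gap: 0.0879
finger_force: 0.0
```

{"fn": "apply_moves", "kwargs": {
  "commands": [
    {"tx": 0,"ty": 0,"tz": 0,"wx": 0,"wy": 0,"wz": 0},
    {"tx": 0,"ty": 0,"tz": 0,"wx": 0,"wy": 0,"wz": 0},
    {"tx": 0,"ty": 0,"tz": 0,"wx": 0,"wy": 0,"wz": 0},
    {"tx": 0,"ty": 0,"tz": 0,"wx": 0,"wy": 0,"wz": 0},
    {"tx": 0,"ty": 0,"tz": 0,"wx": 0,"wy": 0,"wz": 0},
    {"tx": 0,"ty": 0,"tz": 0,"wx": 0,"wy": 0,"wz": 0},
    {"tx": 0,"ty": 0,"tz": 0,"wx": 0,"wy": 0,"wz": 0},
    {"tx": 0,"ty": 0,"tz": 0.04,"wx": 0,"wy": 0,"wz": 0},
    {"tx": 0,"ty": 0,"tz": 0.1,"wx": 0,"wy": 0,"wz": 0},
    {"tx": 0,"ty": 0,"tz": 0.2,"wx": 0,"wy": 0,"wz": 0}
  ],
  "fingers": 50,
  "grip_force": 15
}}

```text
t: 5.6
eef_pos: [0.5025, -0.147, 0.0775]
eef_rot: [0.696, 0.718, -0.001, -0.001]
force: [0.2, 0.4, -1.1]
finger_gap: 0.0654
finger_force: 15.0
```

{"fn": "apply_moves", "kwargs": {
  "commands": [
    {"tx": -0.03,"ty": 0.05,"tz": 0.1,"wx": 0,"wy": 0,"wz": 0},
    {"tx": -0.06,"ty": 0.15,"tz": 0.2,"wx": 0,"wy": 0,"wz": 0},
    {"tx": -0.1,"ty": 0.28,"tz": 0.2,"wx": 0,"wy": 0,"wz": 0},
    {"tx": -0.14,"ty": 0.4,"tz": 0.2,"wx": 0,"wy": 0,"wz": 0},
    {"tx": -0.18,"ty": 0.5,"tz": 0.2,"wx": 0,"wy": 0,"wz": 0},
    {"tx": -0.217,"ty": 0.6,"tz": 0.2,"wx": 0,"wy": 0,"wz": 0},
    {"tx": -0.217,"ty": 0.65,"tz": 0.2,"wx": 0,"wy": 0,"wz": 0},
    {"tx": -0.217,"ty": 0.65,"tz": 0.2,"wx": 0,"wy": 0,"wz": 0},
    {"tx": -0.217,"ty": 0.65,"tz": 0.2,"wx": 0,"wy": 0,"wz": 0},
    {"tx": -0.217,"ty": 0.65,"tz": 0.2,"wx": 0,"wy": 0,"wz": 0}
  ]
}}

```text
t: 6.6
eef_pos: [0.4497, 0.0136, 0.1276]
eef_rot: [0.697, 0.717, -0.0, 0.0]
force: [0.2, 0.4, -0.6]
finger_gap: 0.0656
finger_force: 15.0
```

Run:
```python
from h import *
d=manip.get_image("wrist");cv2.imwrite("pics/w2.png",cv2.cvtColor(d["frame"],cv2.COLOR_RGB2BGR))
s=manip.read_state();print(s["eef_pos"])
for o in ["saucer","cup","plate"]:
  for s in manip.silhouettes(d,o):
    P=cloud(d,s["region"]);zt=np.percentile(P[:,2],98);h=cv2.convexHull((1e3*P[:,:2]).astype(np.float32))[:,0]/1e3
    print(o,s["conf"],s["extent"],zt,"rim",circ(P[P[:,2]>zt-.005]),"enc",cv2.minEnclosingCircle(h.astype(np.float32)),len(P))
```

```text
[0.44952136 0.01366131 0.12751455]
saucer 0.81 [173.9, 12.9, 331.0, 177.0] 0.02276576766388572 rim [0.44900159 0.09371281 0.06223564] enc ((0.4488893449306488, 0.09440340846776962), 0.0731058195233345) 19243
cup 0.85 [182.2, 137.0, 322.6, 334.1] 0.1669422638406184 rim [0.45007559 0.01279164 0.03158725] enc ((0.4559425711631775, -0.04336794465780258), 0.11739654839038849) 12253
```

View pics/w2.png

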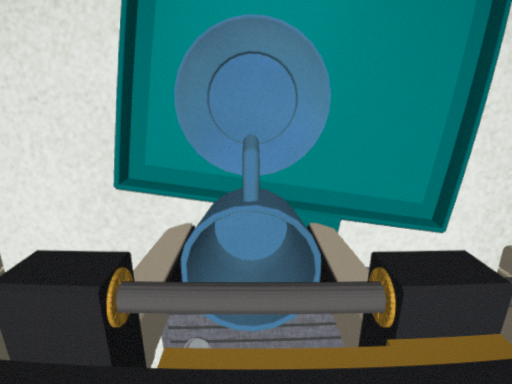

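Wrist view: the cup is held upright at (250,265), with the saucer ahead at (253,95). The measured saucer height (23 mm) and radius fit what is given.

{"fn": "apply_moves", "kwargs": {
  "commands": [
    {"tx": -0.003,"ty": 0.1,"tz": 0,"wx": 0,"wy": 0,"wz": 0},
    {"tx": -0.004,"ty": 0.2,"tz": 0,"wx": 0,"wy": 0,"wz": 0},
    {"tx": -0.004,"ty": 0.29,"tz": -0.03,"wx": 0,"wy": 0,"wz": 0},
    {"tx": -0.004,"ty": 0.325,"tz": -0.1,"wx": 0,"wy": 0,"wz": 0},
    {"tx": -0.004,"ty": 0.325,"tz": -0.2,"wx": 0,"wy": 0,"wz": 0},
    {"tx": -0.004,"ty": 0.325,"tz": -0.29,"wx": 0,"wy": 0,"wz": 0},
    {"tx": -0.004,"ty": 0.325,"tz": -0.34,"wx": 0,"wy": 0,"wz": 0},
    {"tx": -0.004,"ty": 0.325,"tz": -0.365,"wx": 0,"wy": 0,"wz": 0},
    {"tx": -0.004,"ty": 0.325,"tz": -0.376,"wx": 0,"wy": 0,"wz": 0},
    {"tx": -0.004,"ty": 0.325,"tz": -0.381,"wx": 0,"wy": 0,"wz": 0}
  ]
}}

```text
t: 7.8
eef_pos: [0.4485, 0.0965, 0.0325]
eef_rot: [0.696, 0.718, 0.0, 0.0]
force: [-0.8, 0.1, -1.6]
finger_gap: 0.0657
finger_force: 15.0
```

{"fn": "apply_moves", "kwargs": {
  "commands": [
    {"tx": 0,"ty": 0,"tz": -0.002,"wx": 0,"wy": 0,"wz": 0},
    {"tx": 0,"ty": 0,"tz": -0.004,"wx": 0,"wy": 0,"wz": 0},
    {"tx": 0,"ty": 0,"tz": -0.005,"wx": 0,"wy": 0,"wz": 0},
    {"tx": 0,"ty": 0,"tz": -0.005,"wx": 0,"wy": 0,"wz": 0},
    {"tx": 0,"ty": 0,"tz": -0.005,"wx": 0,"wy": 0,"wz": 0},
    {"tx": 0,"ty": 0,"tz": -0.005,"wx": 0,"wy": 0,"wz": 0},
    {"tx": 0,"ty": 0,"tz": -0.005,"wx": 0,"wy": 0,"wz": 0},
    {"tx": 0,"ty": 0,"tz": -0.005,"wx": 0,"wy": 0,"wz": 0},
    {"tx": 0,"ty": 0,"tz": -0.005,"wx": 0,"wy": 0,"wz": 0},
    {"tx": 0,"ty": 0,"tz": -0.005,"wx": 0,"wy": 0,"wz": 0}
  ]
}}

```text
t: 8.8
eef_pos: [0.4485, 0.0964, 0.0324]
eef_rot: [0.696, 0.718, 0.001, 0.001]
force: [-0.6, -0.7, 5.6]
finger_gap: 0.0654
finger_force: 15.0
```

{"fn": "apply_moves", "kwargs": {
  "commands": [
    {"tx": 0,"ty": 0,"tz": 0,"wx": 0,"wy": 0,"wz": 0},
    {"tx": 0,"ty": 0,"tz": 0,"wx": 0,"wy": 0,"wz": 0},
    {"tx": 0,"ty": 0,"tz": 0,"wx": 0,"wy": 0,"wz": 0},
    {"tx": 0,"ty": 0,"tz": 0,"wx": 0,"wy": 0,"wz": 0},
    {"tx": 0,"ty": 0,"tz": 0.02,"wx": 0,"wy": 0,"wz": 0},
    {"tx": 0,"ty": 0,"tz": 0.08,"wx": 0,"wy": 0,"wz": 0},
    {"tx": 0,"ty": 0,"tz": 0.2,"wx": 0,"wy": 0,"wz": 0},
    {"tx": 0,"ty": 0,"tz": 0.35,"wx": 0,"wy": 0,"wz": 0},
    {"tx": 0,"ty": 0,"tz": 0.45,"wx": 0,"wy": 0,"wz": 0},
    {"tx": 0,"ty": 0,"tz": 0.5,"wx": 0,"wy": 0,"wz": 0}
  ],
  "fingers": 82
}}

```text
t: 9.8
eef_pos: [0.4491, 0.0969, 0.1587]
eef_rot: [0.696, 0.718, 0.002, 0.001]
force: [-0.0, 0.2, -0.0]
finger_gap: 0.0817
finger_force: 0.0
```

Run:
```python
from h import *
s=manip.read_state();print(s["eef_pos"])
for n in ["wrist"]:
  d=manip.get_image(n)
  for o in ["saucer","cup","plate"]:
   for s in manip.silhouettes(d,o):
    P=cloud(d,s["region"]);zt=np.percentile(P[:,2],98)
    print(n,o,s["conf"],s["extent"],zt,"rim",circ(P[P[:,2]>zt-.005]),len(P))
```

```text
[0.44909664 0.09690404 0.15873397]
wrist saucer 0.89 [181.7, 115.6, 316.4, 246.6] 0.024098743411014308 rim [0.44897652 0.09380053 0.06323982] 8586
wrist cup 0.7 [211.2, 126.1, 287.5, 234.0] 0.07197015351975242 rim [0.4487665  0.09516777 0.03161064] 4900
wrist plate 0.98 [249.2, 0.0, 342.6, 15.5] 0.025265097141686416 rim [0.48143037 0.34631378 0.08911504] 1048
wrist plate 0.58 [130.6, 0.1, 498.7, 282.2] 0.02105829405213604 rim [0.5027183  0.15709957 0.17138335] 69946
```

{"fn": "apply_moves", "kwargs": {
  "commands": [
    {"tx": 0.04,"ty": -0.8,"tz": 0,"wx": 0,"wy": 0,"wz": 0},
    {"tx": 0.04,"ty": -0.8,"tz": 0,"wx": 0,"wy": 0,"wz": 0},
    {"tx": 0.04,"ty": -0.8,"tz": 0,"wx": 0,"wy": 0,"wz": 0},
    {"tx": 0.04,"ty": -0.8,"tz": 0,"wx": 0,"wy": 0,"wz": 0},
    {"tx": 0.04,"ty": -0.8,"tz": 0,"wx": 0,"wy": 0,"wz": 0},
    {"tx": -0.05,"ty": -0.95,"tz": 0,"wx": 0,"wy": 0,"wz": 0},
    {"tx": -0.15,"ty": -1.0,"tz": 0,"wx": 0,"wy": 0,"wz": 0},
    {"tx": -0.15,"ty": -1.0,"tz": 0,"wx": 0,"wy": 0,"wz": 0},
    {"tx": -0.15,"ty": -1.0,"tz": 0,"wx": 0,"wy": 0,"wz": 0},
    {"tx": -0.15,"ty": -1.0,"tz": 0,"wx": 0,"wy": 0,"wz": 0}
  ],
  "fingers": 34
}}

```text
t: 11.0
eef_pos: [0.4115, -0.1523, 0.1559]
eef_rot: [0.695, 0.719, 0.001, -0.0]
force: [0.5, -0.1, 0.1]
finger_gap: 0.0338
finger_force: 0.0
```

{"fn": "apply_moves", "kwargs": {
  "commands": [
    {"tx": -0.04,"ty": -0.2,"tz": 0,"wx": 0,"wy": 0,"wz": 0},
    {"tx": -0.04,"ty": -0.36,"tz": -0.1,"wx": 0,"wy": 0,"wz": 0},
    {"tx": -0.04,"ty": -0.36,"tz": -0.2,"wx": 0,"wy": 0,"wz": 0},
    {"tx": -0.04,"ty": -0.36,"tz": -0.2,"wx": 0,"wy": 0,"wz": 0},
    {"tx": -0.04,"ty": -0.36,"tz": -0.2,"wx": 0,"wy": 0,"wz": 0},
    {"tx": -0.04,"ty": -0.36,"tz": -0.2,"wx": 0,"wy": 0,"wz": 0},
    {"tx": -0.04,"ty": -0.36,"tz": -0.2,"wx": 0,"wy": 0,"wz": 0},
    {"tx": -0.04,"ty": -0.36,"tz": -0.2,"wx": 0,"wy": 0,"wz": 0},
    {"tx": -0.04,"ty": -0.36,"tz": -0.2,"wx": 0,"wy": 0,"wz": 0},
    {"tx": -0.04,"ty": -0.36,"tz": -0.2,"wx": 0,"wy": 0,"wz": 0}
  ]
}}

```text
t: 12.0
eef_pos: [0.4007, -0.2435, 0.1065]
eef_rot: [0.696, 0.718, 0.0, 0.0]
force: [0.8, 0.7, 0.1]
finger_gap: 0.0337
finger_force: 0.0
```

Run:
```python
from h import *
d=manip.get_image("wrist");cv2.imwrite("pics/w3.png",cv2.cvtColor(d["frame"],cv2.COLOR_RGB2BGR))
s=manip.read_state();print(s["eef_pos"],s["joints"].round(2))
for s in manip.silhouettes(d,"spoon"):
    P=cloud(d,s["region"]);print(s["conf"],s["extent"],len(P))
    if s["conf"]<.4:continue
    for yy in np.arange(-.34,-.14,.015):
        q=P[abs(P[:,1]-yy)<.004]
        if len(q): print(" y%.3f x %.4f..%.4f med %.4f z %.4f n%d"%(yy,*np.percentile(q[:,0],[3,97]),np.median(q[:,0]),np.median(q[:,2]),len(q)))
    print("yrange",P[:,1].min(),P[:,1].max())
```

```text
[ 0.40062433 -0.2435321   0.10637426] [ 0.73  0.52 -0.33  2.06  0.29  0.61  0.24]
```

View pics/w3.png

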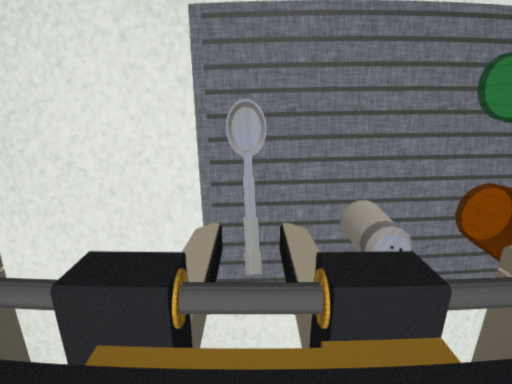

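The spoon lies between the fingers: bowl tip at (245,100), handle end at (254,273). The detector missed it, so I'll deproject those pixels.

Run:
```python
from h import *
d=manip.get_image("wrist")
def pt(u,v):
    m=np.zeros((384,512),bool);m[v,u]=True;return cloud(d,m)[0]
for p in[(245,101),(246,130),(248,165),(249,200),(251,235),(253,255),(254,271)]: print(p,pt(*p).round(4))
for v in (180,200,220): # handle edges
    r=[pt(u,v) for u in range(235,268)]; r=np.array(r); q=r[r[:,2]>.012]; print(v,q[:,0].min().round(4),q[:,0].max().round(4),q.mean(0).round(4))
```

```text
(245, 101) [ 0.3939 -0.1654  0.0132]
(246, 130) [ 0.3953 -0.1893  0.0075]
(248, 165) [ 0.398  -0.2175  0.019 ]
(249, 200) [ 0.3998 -0.2471  0.0228]
(251, 235) [ 0.4026 -0.2805  0.0206]
(253, 255) [ 0.4052 -0.3033  0.0148]
(254, 271) [ 0.4069 -0.3231  0.0098]
180 0.3942 0.4035 [ 0.3988 -0.2298  0.0219]
200 0.3955 0.4049 [ 0.4002 -0.2471  0.023 ]
220 0.3951 0.4083 [ 0.4017 -0.2651  0.0235]
```

{"fn": "apply_moves", "kwargs": {
  "commands": [
    {"tx": 0,"ty": -0.005,"tz": 0,"wx": 0,"wy": 0,"wz": 0.008},
    {"tx": 0,"ty": -0.005,"tz": -0.1,"wx": 0,"wy": 0,"wz": 0.008},
    {"tx": 0,"ty": -0.005,"tz": -0.2,"wx": 0,"wy": 0,"wz": 0.008},
    {"tx": 0,"ty": -0.005,"tz": -0.3,"wx": 0,"wy": 0,"wz": 0.008},
    {"tx": 0,"ty": -0.005,"tz": -0.36,"wx": 0,"wy": 0,"wz": 0.008},
    {"tx": 0,"ty": -0.005,"tz": -0.38,"wx": 0,"wy": 0,"wz": 0.008},
    {"tx": 0,"ty": -0.005,"tz": -0.388,"wx": 0,"wy": 0,"wz": 0.008},
    {"tx": 0,"ty": -0.005,"tz": -0.388,"wx": 0,"wy": 0,"wz": 0.008},
    {"tx": 0,"ty": -0.005,"tz": -0.388,"wx": 0,"wy": 0,"wz": 0.008},
    {"tx": 0,"ty": -0.005,"tz": -0.388,"wx": 0,"wy": 0,"wz": 0.008}
  ]
}}

```text
t: 13.15
eef_pos: [0.401, -0.2451, 0.0098]
eef_rot: [0.678, 0.735, 0.0, 0.001]
force: [-0.3, -1.5, -0.5]
finger_gap: 0.0339
finger_force: 0.0
```

{"fn": "apply_moves", "kwargs": {
  "commands": [
    {"tx": 0,"ty": 0,"tz": 0,"wx": 0,"wy": 0,"wz": 0},
    {"tx": 0,"ty": 0,"tz": 0,"wx": 0,"wy": 0,"wz": 0},
    {"tx": 0,"ty": 0,"tz": 0,"wx": 0,"wy": 0,"wz": 0},
    {"tx": 0,"ty": 0,"tz": 0,"wx": 0,"wy": 0,"wz": 0},
    {"tx": 0,"ty": 0,"tz": 0,"wx": 0,"wy": 0,"wz": 0},
    {"tx": 0,"ty": 0,"tz": 0,"wx": 0,"wy": 0,"wz": 0},
    {"tx": 0,"ty": 0,"tz": 0,"wx": 0,"wy": 0,"wz": 0},
    {"tx": 0,"ty": 0,"tz": 0,"wx": 0,"wy": 0,"wz": 0},
    {"tx": 0,"ty": 0,"tz": 0.03,"wx": 0,"wy": 0,"wz": 0},
    {"tx": 0,"ty": 0,"tz": 0.08,"wx": 0,"wy": 0,"wz": 0}
  ],
  "fingers": 0,
  "grip_force": 20
}}

```text
t: 14.15
eef_pos: [0.4, -0.2443, 0.029]
eef_rot: [0.677, 0.736, -0.0, -0.001]
force: [1.1, -0.1, 0.3]
finger_gap: 0.0093
finger_force: 20.0
```

{"fn": "apply_moves", "kwargs": {
  "commands": [
    {"tx": 0,"ty": 0,"tz": 0.15,"wx": 0,"wy": 0,"wz": 0},
    {"tx": 0.05,"ty": 0.05,"tz": 0.3,"wx": 0,"wy": 0,"wz": -0.01},
    {"tx": 0.15,"ty": 0.13,"tz": 0.42,"wx": 0,"wy": 0,"wz": -0.03},
    {"tx": 0.25,"ty": 0.25,"tz": 0.48,"wx": 0,"wy": 0,"wz": -0.05},
    {"tx": 0.3,"ty": 0.38,"tz": 0.5,"wx": 0,"wy": 0,"wz": -0.07},
    {"tx": 0.3,"ty": 0.52,"tz": 0.5,"wx": 0,"wy": 0,"wz": -0.09},
    {"tx": 0.3,"ty": 0.66,"tz": 0.5,"wx": 0,"wy": 0,"wz": -0.11},
    {"tx": 0.3,"ty": 0.78,"tz": 0.5,"wx": 0,"wy": 0,"wz": -0.13},
    {"tx": 0.3,"ty": 0.86,"tz": 0.5,"wx": 0,"wy": 0,"wz": -0.145},
    {"tx": 0.3,"ty": 0.9,"tz": 0.5,"wx": 0,"wy": 0,"wz": -0.15}
  ]
}}

```text
t: 15.15
eef_pos: [0.4751, -0.0167, 0.1545]
eef_rot: [0.937, 0.349, 0.0, -0.001]
force: [0.5, 0.3, -0.4]
finger_gap: 0.0095
finger_force: 20.0
```

{"fn": "apply_moves", "kwargs": {
  "commands": [
    {"tx": 0,"ty": 0.05,"tz": 0,"wx": 0,"wy": 0,"wz": -0.01},
    {"tx": 0,"ty": 0.15,"tz": 0,"wx": 0,"wy": 0,"wz": -0.03},
    {"tx": -0.01,"ty": 0.28,"tz": 0,"wx": 0,"wy": 0,"wz": -0.05},
    {"tx": -0.02,"ty": 0.42,"tz": 0,"wx": 0,"wy": 0,"wz": -0.07},
    {"tx": -0.026,"ty": 0.56,"tz": 0,"wx": 0,"wy": 0,"wz": -0.09},
    {"tx": -0.026,"ty": 0.7,"tz": 0,"wx": 0,"wy": 0,"wz": -0.11},
    {"tx": -0.026,"ty": 0.82,"tz": 0,"wx": 0,"wy": 0,"wz": -0.125},
    {"tx": -0.026,"ty": 0.89,"tz": 0,"wx": 0,"wy": 0,"wz": -0.1308},
    {"tx": -0.026,"ty": 0.918,"tz": 0,"wx": 0,"wy": 0,"wz": -0.1308},
    {"tx": -0.026,"ty": 0.918,"tz": 0,"wx": 0,"wy": 0,"wz": -0.1308}
  ]
}}

```text
t: 16.15
eef_pos: [0.4686, 0.2105, 0.1542]
eef_rot: [0.999, -0.054, -0.0, -0.0]
force: [-0.0, -0.1, -0.5]
finger_gap: 0.0093
finger_force: 20.0
```

Run:
```python
from h import *
d=manip.get_image("wrist");cv2.imwrite("pics/w4.png",cv2.cvtColor(d["frame"],cv2.COLOR_RGB2BGR))
s=manip.read_state();print(s["eef_pos"],s["eef_rot"],s["joints"].round(2),s["finger_gap"])
for o in["plate","saucer","spoon"]:
  for s in manip.silhouettes(d,o):
    P=cloud(d,s["region"]);zt=np.percentile(P[:,2],98);print(o,s["conf"],s["extent"],P.mean(0).round(3),circ(P[P[:,2]>zt-.005]).round(4))
```

```text
[0.46883548 0.20904383 0.1541479 ] [ 9.98460469e-01 -5.54667363e-02 -2.11123188e-04  2.96303203e-04] [-0.55  0.49  0.13  1.9  -0.09  0.76 -2.06] 0.00938780827745017
plate 0.85 [55.7, 104.6, 207.9, 254.2] [0.484 0.334 0.015] [0.4823 0.3316 0.074 ]
saucer 0.86 [300.8, 121.3, 431.9, 249.6] [0.463 0.1   0.017] [0.4489 0.0936 0.0626]
saucer 0.59 [309.5, 164.9, 422.2, 241.0] [0.445 0.094 0.045] [0.4496 0.0956 0.0317]
spoon 0.68 [216.8, 90.6, 281.1, 351.7] [0.5   0.206 0.157] [0.5995 1.3894 1.1869]
spoon 0.45 [8.4, 5.9, 489.0, 280.9] [0.546 0.197 0.007] [0.511  0.2084 0.2277]
```

View pics/w4.png

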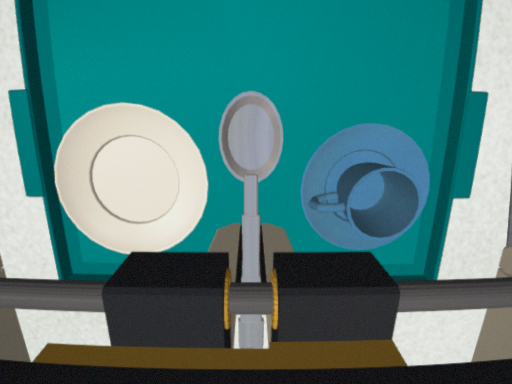

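The spoon is held level, with its bowl at (251,138) pointing away. The plate is at (131,180), and the saucer with the cup is at (366,185).

{"fn": "apply_moves", "kwargs": {
  "commands": [
    {"tx": 0,"ty": 0,"tz": -0.08,"wx": 0,"wy": 0,"wz": 0},
    {"tx": 0,"ty": 0,"tz": -0.2,"wx": 0,"wy": 0,"wz": 0},
    {"tx": 0,"ty": 0,"tz": -0.32,"wx": 0,"wy": 0,"wz": 0},
    {"tx": 0,"ty": 0,"tz": -0.42,"wx": 0,"wy": 0,"wz": 0},
    {"tx": 0,"ty": 0,"tz": -0.5,"wx": 0,"wy": 0,"wz": 0},
    {"tx": 0,"ty": 0,"tz": -0.54,"wx": 0,"wy": 0,"wz": 0},
    {"tx": 0,"ty": 0,"tz": -0.56,"wx": 0,"wy": 0,"wz": 0},
    {"tx": 0,"ty": 0,"tz": -0.57,"wx": 0,"wy": 0,"wz": 0},
    {"tx": 0,"ty": 0,"tz": -0.577,"wx": 0,"wy": 0,"wz": 0},
    {"tx": 0,"ty": 0,"tz": -0.579,"wx": 0,"wy": 0,"wz": 0}
  ]
}}

```text
t: 17.35
eef_pos: [0.4696, 0.2099, 0.01]
eef_rot: [0.998, -0.056, 0.001, -0.0]
force: [0.3, 0.0, -0.4]
finger_gap: 0.0091
finger_force: 20.0
```

{"fn": "apply_moves", "kwargs": {
  "commands": [
    {"tx": 0,"ty": 0,"tz": 0,"wx": 0,"wy": 0,"wz": 0},
    {"tx": 0,"ty": 0,"tz": 0,"wx": 0,"wy": 0,"wz": 0},
    {"tx": 0,"ty": 0,"tz": 0,"wx": 0,"wy": 0,"wz": 0},
    {"tx": 0,"ty": 0,"tz": 0,"wx": 0,"wy": 0,"wz": 0},
    {"tx": 0,"ty": 0,"tz": 0,"wx": 0,"wy": 0,"wz": 0},
    {"tx": 0,"ty": 0,"tz": 0.03,"wx": 0,"wy": 0,"wz": 0},
    {"tx": 0,"ty": 0,"tz": 0.1,"wx": 0,"wy": 0,"wz": 0},
    {"tx": 0,"ty": 0,"tz": 0.25,"wx": 0,"wy": 0,"wz": 0},
    {"tx": 0,"ty": 0,"tz": 0.42,"wx": 0,"wy": 0,"wz": 0},
    {"tx": 0,"ty": 0,"tz": 0.58,"wx": 0,"wy": 0,"wz": 0}
  ],
  "fingers": 26
}}

```text
t: 18.35
eef_pos: [0.4689, 0.2096, 0.1565]
eef_rot: [0.998, -0.056, 0.0, -0.0]
force: [0.6, 1.1, -0.1]
finger_gap: 0.026
finger_force: 0.0
```

Run:
```python
from h import *
d=manip.get_image("wrist");cv2.imwrite("pics/w5.png",cv2.cvtColor(d["frame"],cv2.COLOR_RGB2BGR))
```

```text
(no output)
```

View pics/w5.png

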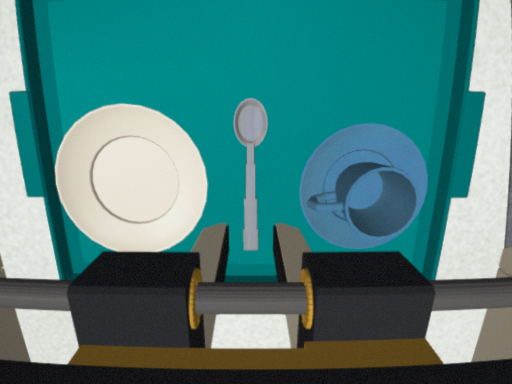

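The spoon lies at (251,125)–(251,248), parallel to the tray's sides and midway between plate and saucer. Next is the amber glass.

{"fn": "apply_moves", "kwargs": {
  "commands": [
    {"tx": 0.4,"ty": -0.95,"tz": 0.1,"wx": 0,"wy": 0,"wz": 0.23},
    {"tx": 0.4,"ty": -0.95,"tz": 0.1,"wx": 0,"wy": 0,"wz": 0.23},
    {"tx": 0.4,"ty": -0.95,"tz": 0.1,"wx": 0,"wy": 0,"wz": 0.23},
    {"tx": 0.4,"ty": -0.95,"tz": 0.1,"wx": 0,"wy": 0,"wz": 0.23},
    {"tx": 0.4,"ty": -0.95,"tz": 0.1,"wx": 0,"wy": 0,"wz": 0.23},
    {"tx": 0.4,"ty": -0.95,"tz": 0.1,"wx": 0,"wy": 0,"wz": 0.23},
    {"tx": 0.4,"ty": -0.95,"tz": 0.1,"wx": 0,"wy": 0,"wz": 0.23},
    {"tx": 0.4,"ty": -0.95,"tz": 0.1,"wx": 0,"wy": 0,"wz": 0.23},
    {"tx": 0.4,"ty": -0.95,"tz": 0.1,"wx": 0,"wy": 0,"wz": 0.23},
    {"tx": 0.4,"ty": -0.95,"tz": 0.1,"wx": 0,"wy": 0,"wz": 0.23}
  ],
  "fingers": 86
}}

```text
t: 19.4
eef_pos: [0.5688, -0.0281, 0.1795]
eef_rot: [0.784, 0.62, -0.0, -0.0]
force: [0.3, 1.2, -0.0]
finger_gap: 0.086
finger_force: 0.0
```

{"fn": "apply_moves", "kwargs": {
  "commands": [
    {"tx": 0.236,"ty": -0.914,"tz": 0,"wx": 0,"wy": 0,"wz": 0.04},
    {"tx": 0.236,"ty": -0.914,"tz": 0,"wx": 0,"wy": 0,"wz": 0.04},
    {"tx": 0.236,"ty": -0.914,"tz": 0,"wx": 0,"wy": 0,"wz": 0.04},
    {"tx": 0.236,"ty": -0.914,"tz": 0,"wx": 0,"wy": 0,"wz": 0.04},
    {"tx": 0.236,"ty": -0.914,"tz": 0,"wx": 0,"wy": 0,"wz": 0.04},
    {"tx": 0.236,"ty": -0.914,"tz": 0,"wx": 0,"wy": 0,"wz": 0.04},
    {"tx": 0.236,"ty": -0.914,"tz": -0.1,"wx": 0,"wy": 0,"wz": 0.04},
    {"tx": 0.236,"ty": -0.914,"tz": -0.16,"wx": 0,"wy": 0,"wz": 0.04},
    {"tx": 0.236,"ty": -0.914,"tz": -0.16,"wx": 0,"wy": 0,"wz": 0.04},
    {"tx": 0.236,"ty": -0.914,"tz": -0.16,"wx": 0,"wy": 0,"wz": 0.04}
  ]
}}

```text
t: 20.4
eef_pos: [0.628, -0.2553, 0.1394]
eef_rot: [0.702, 0.712, -0.0, -0.0]
force: [-0.1, 0.2, 0.2]
finger_gap: 0.0857
finger_force: 0.0
```

Run:
```python
from h import *
d=manip.get_image("wrist")
s=manip.read_state();print(s["eef_pos"],s["eef_rot"],s["finger_gap"])
for o in["amber_glass","salt"]:
  for s in manip.silhouettes(d,o):
    P=cloud(d,s["region"]);zt=np.percentile(P[:,2],98);print(o,s["conf"],s["extent"],zt,d["frame"][s["region"]].mean(0).astype(int),circ(P[P[:,2]>zt-.005]).round(4))
```

```text
[ 0.62858447 -0.25559046  0.1401736 ] [7.01765885e-01 7.12407484e-01 2.90294778e-04 3.66777729e-04] 0.08612250966038831
amber_glass 0.9 [206.9, 158.8, 294.2, 252.2] 0.08486587496316306 [96 50 10] [ 0.6274 -0.2574  0.031 ]
salt 0.94 [85.7, 176.1, 151.6, 234.0] 0.07582165863329476 [111 110 109] [ 0.5069 -0.2681  0.0103]
```

{"fn": "apply_moves", "kwargs": {
  "commands": [
    {"tx": -0.002,"ty": -0.005,"tz": 0,"wx": 0,"wy": 0,"wz": 0},
    {"tx": -0.002,"ty": -0.005,"tz": -0.12,"wx": 0,"wy": 0,"wz": 0},
    {"tx": -0.002,"ty": -0.005,"tz": -0.24,"wx": 0,"wy": 0,"wz": 0},
    {"tx": -0.002,"ty": -0.005,"tz": -0.35,"wx": 0,"wy": 0,"wz": 0},
    {"tx": -0.002,"ty": -0.005,"tz": -0.404,"wx": 0,"wy": 0,"wz": 0},
    {"tx": -0.002,"ty": -0.005,"tz": -0.404,"wx": 0,"wy": 0,"wz": 0},
    {"tx": -0.002,"ty": -0.005,"tz": -0.404,"wx": 0,"wy": 0,"wz": 0},
    {"tx": -0.002,"ty": -0.005,"tz": -0.404,"wx": 0,"wy": 0,"wz": 0},
    {"tx": -0.002,"ty": -0.005,"tz": -0.404,"wx": 0,"wy": 0,"wz": 0},
    {"tx": -0.002,"ty": -0.005,"tz": -0.404,"wx": 0,"wy": 0,"wz": 0}
  ]
}}

```text
t: 21.55
eef_pos: [0.6282, -0.2577, 0.0395]
eef_rot: [0.702, 0.712, 0.0, 0.001]
force: [0.2, -0.4, 0.4]
finger_gap: 0.086
finger_force: 0.0
```

{"fn": "apply_moves", "kwargs": {
  "commands": [
    {"tx": 0,"ty": 0,"tz": 0,"wx": 0,"wy": 0,"wz": 0},
    {"tx": 0,"ty": 0,"tz": 0,"wx": 0,"wy": 0,"wz": 0},
    {"tx": 0,"ty": 0,"tz": 0,"wx": 0,"wy": 0,"wz": 0},
    {"tx": 0,"ty": 0,"tz": 0,"wx": 0,"wy": 0,"wz": 0},
    {"tx": 0,"ty": 0,"tz": 0,"wx": 0,"wy": 0,"wz": 0},
    {"tx": 0,"ty": 0,"tz": 0,"wx": 0,"wy": 0,"wz": 0},
    {"tx": 0,"ty": 0,"tz": 0,"wx": 0,"wy": 0,"wz": 0},
    {"tx": 0,"ty": 0,"tz": 0.04,"wx": 0,"wy": 0,"wz": 0},
    {"tx": 0,"ty": 0,"tz": 0.12,"wx": 0,"wy": 0,"wz": 0},
    {"tx": 0,"ty": 0,"tz": 0.24,"wx": 0,"wy": 0,"wz": 0}
  ],
  "fingers": 45,
  "grip_force": 15
}}

```text
t: 22.55
eef_pos: [0.626, -0.2569, 0.0972]
eef_rot: [0.702, 0.712, -0.001, -0.002]
force: [-0.1, 0.0, -1.2]
finger_gap: 0.0655
finger_force: 15.0
```

{"fn": "apply_moves", "kwargs": {
  "commands": [
    {"tx": 0,"ty": 0,"tz": 0.14,"wx": 0,"wy": 0,"wz": 0},
    {"tx": 0,"ty": 0,"tz": 0.26,"wx": 0,"wy": 0,"wz": 0},
    {"tx": 0,"ty": 0.04,"tz": 0.36,"wx": 0,"wy": 0,"wz": 0},
    {"tx": 0,"ty": 0.12,"tz": 0.4,"wx": 0,"wy": 0,"wz": 0},
    {"tx": 0,"ty": 0.24,"tz": 0.4,"wx": 0,"wy": 0,"wz": -0.005},
    {"tx": 0,"ty": 0.38,"tz": 0.4,"wx": 0,"wy": 0,"wz": -0.01},
    {"tx": 0,"ty": 0.54,"tz": 0.4,"wx": 0,"wy": 0,"wz": -0.015},
    {"tx": 0,"ty": 0.7,"tz": 0.4,"wx": 0,"wy": 0,"wz": -0.02},
    {"tx": 0,"ty": 0.86,"tz": 0.4,"wx": 0,"wy": 0,"wz": -0.02},
    {"tx": 0,"ty": 1.0,"tz": 0.4,"wx": 0,"wy": 0,"wz": -0.02}
  ]
}}

```text
t: 23.55
eef_pos: [0.6261, -0.0029, 0.1976]
eef_rot: [0.744, 0.668, -0.0, -0.001]
force: [0.4, 0.1, -2.3]
finger_gap: 0.0657
finger_force: 15.0
```

{"fn": "apply_moves", "kwargs": {
  "commands": [
    {"tx": -0.005,"ty": 0.15,"tz": 0,"wx": 0,"wy": 0,"wz": 0},
    {"tx": -0.01,"ty": 0.3,"tz": 0,"wx": 0,"wy": 0,"wz": 0},
    {"tx": -0.015,"ty": 0.45,"tz": 0,"wx": 0,"wy": 0,"wz": 0},
    {"tx": -0.02,"ty": 0.6,"tz": 0,"wx": 0,"wy": 0,"wz": 0},
    {"tx": -0.03,"ty": 0.75,"tz": 0,"wx": 0,"wy": 0,"wz": 0},
    {"tx": -0.04,"ty": 0.87,"tz": 0,"wx": 0,"wy": 0,"wz": 0},
    {"tx": -0.05,"ty": 0.95,"tz": -0.03,"wx": 0,"wy": 0,"wz": 0},
    {"tx": -0.06,"ty": 1.0,"tz": -0.08,"wx": 0,"wy": 0,"wz": 0},
    {"tx": -0.06,"ty": 1.0,"tz": -0.12,"wx": 0,"wy": 0,"wz": 0},
    {"tx": -0.06,"ty": 1.0,"tz": -0.12,"wx": 0,"wy": 0,"wz": 0}
  ]
}}

```text
t: 24.55
eef_pos: [0.611, 0.2405, 0.1654]
eef_rot: [0.746, 0.666, -0.003, -0.0]
force: [0.6, -0.9, -1.9]
finger_gap: 0.0656
finger_force: 15.0
```

Run:
```python
from h import *
d=manip.get_image("wrist");cv2.imwrite("pics/w6.png",cv2.cvtColor(d["frame"],cv2.COLOR_RGB2BGR))
s=manip.read_state();print(s["eef_pos"],s["eef_rot"],s["finger_gap"])
for o in["amber_glass","plate"]:
  for s in manip.silhouettes(d,o):
    P=cloud(d,s["region"]);zt=np.percentile(P[:,2],98);print(o,s["conf"],s["extent"],zt,circ(P[P[:,2]>zt-.005]).round(4))
```

```text
[0.61218384 0.23992755 0.16662829] [ 7.46122507e-01  6.65805115e-01 -2.16079446e-03  2.92235760e-04] 0.06530230897791992
amber_glass 0.57 [179.1, 178.6, 323.5, 336.6] 0.2117835813610822 [0.6117 0.2411 0.0309]
plate 0.88 [37.1, 19.1, 190.8, 181.3] 0.024605288499470267 [0.4825 0.3317 0.0742]
plate 0.26 [177.9, 180.1, 323.9, 338.6] 0.2117542434819722 [0.6117 0.2411 0.0309]
```

View pics/w6.png

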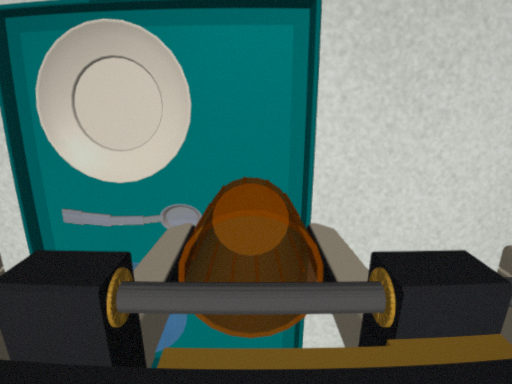

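The glass is held at (250,260), with the plate at (114,100). The glass still has 76 mm to go in y.

{"fn": "apply_moves", "kwargs": {
  "commands": [
    {"tx": 0.004,"ty": 0.08,"tz": 0,"wx": 0,"wy": 0,"wz": 0},
    {"tx": 0.004,"ty": 0.18,"tz": 0,"wx": 0,"wy": 0,"wz": 0},
    {"tx": 0.004,"ty": 0.27,"tz": -0.04,"wx": 0,"wy": 0,"wz": 0},
    {"tx": 0.004,"ty": 0.306,"tz": -0.14,"wx": 0,"wy": 0,"wz": 0},
    {"tx": 0.004,"ty": 0.306,"tz": -0.26,"wx": 0,"wy": 0,"wz": 0},
    {"tx": 0.004,"ty": 0.306,"tz": -0.37,"wx": 0,"wy": 0,"wz": 0},
    {"tx": 0.004,"ty": 0.306,"tz": -0.45,"wx": 0,"wy": 0,"wz": 0},
    {"tx": 0.004,"ty": 0.306,"tz": -0.495,"wx": 0,"wy": 0,"wz": 0},
    {"tx": 0.004,"ty": 0.306,"tz": -0.512,"wx": 0,"wy": 0,"wz": 0},
    {"tx": 0.004,"ty": 0.306,"tz": -0.518,"wx": 0,"wy": 0,"wz": 0}
  ]
}}

```text
t: 25.7
eef_pos: [0.6144, 0.3188, 0.0395]
eef_rot: [0.746, 0.666, 0.001, 0.0]
force: [-0.6, -0.2, -1.4]
finger_gap: 0.0655
finger_force: 15.0
```

{"fn": "apply_moves", "kwargs": {
  "commands": [
    {"tx": 0,"ty": 0,"tz": -0.001,"wx": 0,"wy": 0,"wz": 0},
    {"tx": 0,"ty": 0,"tz": -0.003,"wx": 0,"wy": 0,"wz": 0},
    {"tx": 0,"ty": 0,"tz": -0.005,"wx": 0,"wy": 0,"wz": 0},
    {"tx": 0,"ty": 0,"tz": -0.005,"wx": 0,"wy": 0,"wz": 0},
    {"tx": 0,"ty": 0,"tz": -0.005,"wx": 0,"wy": 0,"wz": 0},
    {"tx": 0,"ty": 0,"tz": -0.005,"wx": 0,"wy": 0,"wz": 0},
    {"tx": 0,"ty": 0,"tz": -0.005,"wx": 0,"wy": 0,"wz": 0},
    {"tx": 0,"ty": 0,"tz": -0.005,"wx": 0,"wy": 0,"wz": 0},
    {"tx": 0,"ty": 0,"tz": -0.005,"wx": 0,"wy": 0,"wz": 0},
    {"tx": 0,"ty": 0,"tz": -0.005,"wx": 0,"wy": 0,"wz": 0}
  ]
}}

```text
t: 26.7
eef_pos: [0.6139, 0.3194, 0.0383]
eef_rot: [0.745, 0.667, 0.001, 0.0]
force: [-1.0, -1.0, 4.5]
finger_gap: 0.0657
finger_force: 15.0
```

{"fn": "apply_moves", "kwargs": {
  "commands": [
    {"tx": 0,"ty": 0,"tz": 0,"wx": 0,"wy": 0,"wz": 0},
    {"tx": 0,"ty": 0,"tz": 0,"wx": 0,"wy": 0,"wz": 0},
    {"tx": 0,"ty": 0,"tz": 0,"wx": 0,"wy": 0,"wz": 0},
    {"tx": 0,"ty": 0,"tz": 0,"wx": 0,"wy": 0,"wz": 0},
    {"tx": 0,"ty": 0,"tz": 0.02,"wx": 0,"wy": 0,"wz": 0},
    {"tx": 0,"ty": 0,"tz": 0.08,"wx": 0,"wy": 0,"wz": 0},
    {"tx": 0,"ty": 0,"tz": 0.2,"wx": 0,"wy": 0,"wz": 0},
    {"tx": 0,"ty": 0,"tz": 0.35,"wx": 0,"wy": 0,"wz": 0},
    {"tx": 0,"ty": 0,"tz": 0.5,"wx": 0,"wy": 0,"wz": 0},
    {"tx": 0,"ty": 0,"tz": 0.56,"wx": 0,"wy": 0,"wz": 0}
  ],
  "fingers": 82
}}

```text
t: 27.7
eef_pos: [0.6156, 0.3206, 0.1841]
eef_rot: [0.745, 0.667, 0.005, 0.001]
force: [0.2, -0.0, 0.8]
finger_gap: 0.0824
finger_force: 0.0
```

Run:
```python
from h import *
s=manip.read_state();print(s["eef_pos"],s["eef_rot"],s["finger_gap"])
d=manip.get_image("wrist")
for o in["amber_glass","plate"]:
  for s in manip.silhouettes(d,o):
    P=cloud(d,s["region"]);zt=np.percentile(P[:,2],98);print(o,s["conf"],s["extent"],zt,circ(P[P[:,2]>zt-.005]).round(4))
```

```text
[0.61563472 0.32062534 0.18414876] [7.45486719e-01 6.66503011e-01 4.76930718e-03 7.36671684e-04] 0.08244115235353716
amber_glass 0.82 [212.4, 153.2, 286.8, 230.1] 0.08501066465784836 [0.6141 0.3193 0.031 ]
plate 0.83 [62.5, 108.4, 200.9, 247.1] 0.02452546979383205 [0.4824 0.3319 0.0741]
```

{"fn": "apply_moves", "kwargs": {
  "commands": [
    {"tx": -0.2,"ty": -1.0,"tz": 0,"wx": 0,"wy": 0,"wz": 0.02},
    {"tx": -0.2,"ty": -1.0,"tz": 0,"wx": 0,"wy": 0,"wz": 0.02},
    {"tx": -0.2,"ty": -1.0,"tz": 0,"wx": 0,"wy": 0,"wz": 0.02},
    {"tx": -0.2,"ty": -1.0,"tz": 0,"wx": 0,"wy": 0,"wz": 0.02},
    {"tx": -0.2,"ty": -1.0,"tz": 0,"wx": 0,"wy": 0,"wz": 0.02},
    {"tx": -0.2,"ty": -1.0,"tz": 0,"wx": 0,"wy": 0,"wz": 0.02},
    {"tx": -0.2,"ty": -1.0,"tz": 0,"wx": 0,"wy": 0,"wz": 0.02},
    {"tx": -0.2,"ty": -1.0,"tz": 0,"wx": 0,"wy": 0,"wz": 0.02},
    {"tx": -0.2,"ty": -1.0,"tz": 0,"wx": 0,"wy": 0,"wz": 0.02},
    {"tx": -0.2,"ty": -1.0,"tz": 0,"wx": 0,"wy": 0,"wz": 0.02}
  ],
  "fingers": 65
}}

```text
t: 28.85
eef_pos: [0.5635, 0.0711, 0.1774]
eef_rot: [0.701, 0.713, 0.0, -0.0]
force: [0.2, 0.2, 0.2]
finger_gap: 0.065
finger_force: 0.0
```

{"fn": "apply_moves", "kwargs": {
  "commands": [
    {"tx": -0.22,"ty": -1.0,"tz": 0,"wx": 0,"wy": 0,"wz": 0},
    {"tx": -0.22,"ty": -1.0,"tz": 0,"wx": 0,"wy": 0,"wz": 0},
    {"tx": -0.22,"ty": -1.0,"tz": 0,"wx": 0,"wy": 0,"wz": 0},
    {"tx": -0.22,"ty": -1.0,"tz": 0,"wx": 0,"wy": 0,"wz": 0},
    {"tx": -0.22,"ty": -1.0,"tz": 0,"wx": 0,"wy": 0,"wz": 0},
    {"tx": -0.22,"ty": -1.0,"tz": 0,"wx": 0,"wy": 0,"wz": 0},
    {"tx": -0.22,"ty": -1.0,"tz": 0,"wx": 0,"wy": 0,"wz": 0},
    {"tx": -0.22,"ty": -1.0,"tz": 0,"wx": 0,"wy": 0,"wz": 0},
    {"tx": -0.22,"ty": -1.0,"tz": 0,"wx": 0,"wy": 0,"wz": 0},
    {"tx": -0.22,"ty": -1.0,"tz": 0,"wx": 0,"wy": 0,"wz": 0}
  ]
}}

```text
t: 29.85
eef_pos: [0.5093, -0.1788, 0.1777]
eef_rot: [0.701, 0.713, 0.0, -0.0]
force: [1.1, 0.4, 0.7]
finger_gap: 0.0647
finger_force: 0.0
```

Now over the salt, 89 mm further in y, and down to 0.12.

{"fn": "apply_moves", "kwargs": {
  "commands": [
    {"tx": -0.006,"ty": -0.355,"tz": 0,"wx": 0,"wy": 0,"wz": 0},
    {"tx": -0.006,"ty": -0.355,"tz": 0,"wx": 0,"wy": 0,"wz": 0},
    {"tx": -0.006,"ty": -0.355,"tz": -0.1,"wx": 0,"wy": 0,"wz": 0},
    {"tx": -0.006,"ty": -0.355,"tz": -0.2,"wx": 0,"wy": 0,"wz": 0},
    {"tx": -0.006,"ty": -0.355,"tz": -0.2,"wx": 0,"wy": 0,"wz": 0},
    {"tx": -0.006,"ty": -0.355,"tz": -0.2,"wx": 0,"wy": 0,"wz": 0},
    {"tx": -0.006,"ty": -0.355,"tz": -0.2,"wx": 0,"wy": 0,"wz": 0},
    {"tx": -0.006,"ty": -0.355,"tz": -0.2,"wx": 0,"wy": 0,"wz": 0},
    {"tx": -0.006,"ty": -0.355,"tz": -0.2,"wx": 0,"wy": 0,"wz": 0},
    {"tx": -0.006,"ty": -0.355,"tz": -0.2,"wx": 0,"wy": 0,"wz": 0}
  ]
}}

```text
t: 30.85
eef_pos: [0.5074, -0.2698, 0.1283]
eef_rot: [0.702, 0.712, 0.0, 0.001]
force: [0.1, 0.3, -0.2]
finger_gap: 0.0649
finger_force: 0.0
```

Run:
```python
from h import *
s=manip.read_state();print(s["eef_pos"],s["eef_rot"],s["finger_gap"])
d=manip.get_image("wrist")
for s in manip.silhouettes(d,"salt"):
    P=cloud(d,s["region"]);zt=np.percentile(P[:,2],98);print(s["conf"],s["extent"],zt,circ(P[P[:,2]>zt-.005]).round(4))
    for z in(.035,.045,.055,.065): 
        q=P[abs(P[:,2]-z)<.004]; 
        if len(q)>10: print(z,q[:,0].min().round(4),q[:,0].max().round(4),circ(q,.018)[:2].round(4),q[:,1].max().round(4))
```

```text
[ 0.50737382 -0.26983119  0.12829477] [7.02090261e-01 7.12087742e-01 1.21160213e-04 5.46106801e-04] 0.06489983426198975
0.64 [222.2, 164.2, 271.8, 224.8] 0.07622770397611778 [ 0.5058 -0.2683  0.0104]
0.035 0.4877 0.5232 [ 0.5057 -0.2686] -0.2505
0.045 0.4885 0.5226 [ 0.5058 -0.2693] -0.2509
0.055 0.4888 0.5209 [ 0.5057 -0.2689] -0.2506
0.065 0.4878 0.524 [ 0.5059 -0.2693] -0.2503
```

{"fn": "apply_moves", "kwargs": {
  "commands": [
    {"tx": -0.006,"ty": 0.004,"tz": 0,"wx": 0,"wy": 0,"wz": 0},
    {"tx": -0.006,"ty": 0.004,"tz": -0.12,"wx": 0,"wy": 0,"wz": 0},
    {"tx": -0.006,"ty": 0.004,"tz": -0.24,"wx": 0,"wy": 0,"wz": 0},
    {"tx": -0.006,"ty": 0.004,"tz": -0.34,"wx": 0,"wy": 0,"wz": 0},
    {"tx": -0.006,"ty": 0.004,"tz": -0.388,"wx": 0,"wy": 0,"wz": 0},
    {"tx": -0.006,"ty": 0.004,"tz": -0.388,"wx": 0,"wy": 0,"wz": 0},
    {"tx": -0.006,"ty": 0.004,"tz": -0.388,"wx": 0,"wy": 0,"wz": 0},
    {"tx": -0.006,"ty": 0.004,"tz": -0.388,"wx": 0,"wy": 0,"wz": 0},
    {"tx": -0.006,"ty": 0.004,"tz": -0.388,"wx": 0,"wy": 0,"wz": 0},
    {"tx": -0.006,"ty": 0.004,"tz": -0.388,"wx": 0,"wy": 0,"wz": 0}
  ]
}}

```text
t: 31.95
eef_pos: [0.5061, -0.269, 0.0315]
eef_rot: [0.702, 0.712, 0.0, 0.001]
force: [-0.0, -0.7, 0.7]
finger_gap: 0.0652
finger_force: 0.0
```

{"fn": "apply_moves", "kwargs": {
  "commands": [
    {"tx": 0,"ty": 0,"tz": 0,"wx": 0,"wy": 0,"wz": 0},
    {"tx": 0,"ty": 0,"tz": 0,"wx": 0,"wy": 0,"wz": 0},
    {"tx": 0,"ty": 0,"tz": 0,"wx": 0,"wy": 0,"wz": 0},
    {"tx": 0,"ty": 0,"tz": 0,"wx": 0,"wy": 0,"wz": 0},
    {"tx": 0,"ty": 0,"tz": 0,"wx": 0,"wy": 0,"wz": 0},
    {"tx": 0,"ty": 0,"tz": 0,"wx": 0,"wy": 0,"wz": 0},
    {"tx": 0,"ty": 0,"tz": 0,"wx": 0,"wy": 0,"wz": 0},
    {"tx": 0,"ty": 0,"tz": 0,"wx": 0,"wy": 0,"wz": 0},
    {"tx": 0,"ty": 0,"tz": 0.06,"wx": 0,"wy": 0,"wz": 0},
    {"tx": 0,"ty": 0,"tz": 0.16,"wx": 0,"wy": 0,"wz": 0}
  ],
  "fingers": 20,
  "grip_force": 15
}}

```text
t: 32.95
eef_pos: [0.5039, -0.2681, 0.0692]
eef_rot: [0.702, 0.712, -0.001, -0.002]
force: [-0.2, 0.5, -1.0]
finger_gap: 0.0368
finger_force: 14.9
```

{"fn": "apply_moves", "kwargs": {
  "commands": [
    {"tx": 0,"ty": 0,"tz": 0.14,"wx": 0,"wy": 0,"wz": 0},
    {"tx": 0,"ty": 0,"tz": 0.28,"wx": 0,"wy": 0,"wz": 0},
    {"tx": 0.03,"ty": 0.05,"tz": 0.37,"wx": 0,"wy": 0,"wz": 0},
    {"tx": 0.07,"ty": 0.14,"tz": 0.4,"wx": 0,"wy": 0,"wz": 0},
    {"tx": 0.12,"ty": 0.26,"tz": 0.4,"wx": 0,"wy": 0,"wz": -0.005},
    {"tx": 0.16,"ty": 0.4,"tz": 0.4,"wx": 0,"wy": 0,"wz": -0.01},
    {"tx": 0.2,"ty": 0.55,"tz": 0.4,"wx": 0,"wy": 0,"wz": -0.015},
    {"tx": 0.24,"ty": 0.7,"tz": 0.4,"wx": 0,"wy": 0,"wz": -0.02},
    {"tx": 0.28,"ty": 0.85,"tz": 0.4,"wx": 0,"wy": 0,"wz": -0.02},
    {"tx": 0.32,"ty": 1.0,"tz": 0.4,"wx": 0,"wy": 0,"wz": -0.02}
  ]
}}

```text
t: 33.95
eef_pos: [0.5854, -0.0172, 0.1703]
eef_rot: [0.745, 0.667, -0.0, -0.0]
force: [0.1, 0.6, -1.0]
finger_gap: 0.0366
finger_force: 14.9
```

{"fn": "apply_moves", "kwargs": {
  "commands": [
    {"tx": 0.02,"ty": 0.15,"tz": 0,"wx": 0,"wy": 0,"wz": 0},
    {"tx": 0.04,"ty": 0.3,"tz": 0,"wx": 0,"wy": 0,"wz": 0},
    {"tx": 0.06,"ty": 0.45,"tz": 0,"wx": 0,"wy": 0,"wz": 0},
    {"tx": 0.07,"ty": 0.6,"tz": 0,"wx": 0,"wy": 0,"wz": 0},
    {"tx": 0.08,"ty": 0.75,"tz": 0,"wx": 0,"wy": 0,"wz": 0},
    {"tx": 0.08,"ty": 0.85,"tz": 0,"wx": 0,"wy": 0,"wz": 0},
    {"tx": 0.08,"ty": 0.9,"tz": 0,"wx": 0,"wy": 0,"wz": 0},
    {"tx": 0.08,"ty": 0.9,"tz": 0,"wx": 0,"wy": 0,"wz": 0},
    {"tx": 0.08,"ty": 0.9,"tz": 0,"wx": 0,"wy": 0,"wz": 0},
    {"tx": 0.08,"ty": 0.9,"tz": 0,"wx": 0,"wy": 0,"wz": 0}
  ]
}}

```text
t: 34.95
eef_pos: [0.6061, 0.2032, 0.1704]
eef_rot: [0.747, 0.665, -0.001, 0.001]
force: [-0.7, 0.9, -1.2]
finger_gap: 0.037
finger_force: 14.9
```

Run:
```python
from h import *
d=manip.get_image("wrist");cv2.imwrite("pics/w7.png",cv2.cvtColor(d["frame"],cv2.COLOR_RGB2BGR))
s=manip.read_state();print(s["eef_pos"],s["eef_rot"],s["finger_gap"])
for o in["salt","amber_glass","plate"]:
  for s in manip.silhouettes(d,o):
    P=cloud(d,s["region"]);zt=np.percentile(P[:,2],98);print(o,s["conf"],s["extent"],zt,circ(P[P[:,2]>zt-.005]).round(4))
```

```text
[0.60611664 0.20345864 0.17055151] [ 7.46592550e-01  6.65280966e-01 -6.09045595e-04  6.54754956e-04] 0.03659574095803849
salt 0.72 [214.4, 190.9, 286.1, 281.6] 0.21564749175630576 [0.6071 0.2077 0.0087]
amber_glass 0.74 [201.2, 8.1, 286.2, 95.9] 0.08506348889902592 [0.6141 0.3187 0.0309]
plate 0.75 [33.8, 0.0, 192.0, 147.3] 0.024451540579536767 [0.4824 0.3314 0.0738]
plate 0.32 [81.6, 229.7, 171.5, 253.5] 0.02318592744949232 [0.4494 0.089  0.0674]
```

View pics/w7.png

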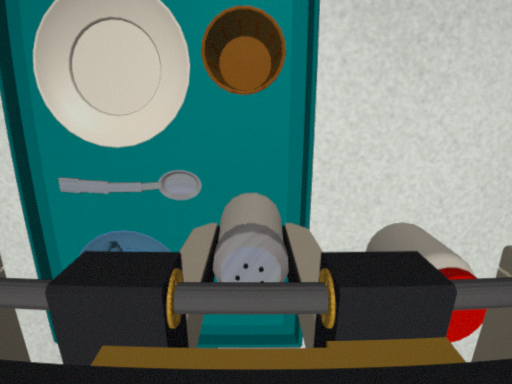

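The salt is held at (250,250), the amber glass is ahead at (243,50), and the sugar jar at right is clear. Lowering the salt.

{"fn": "apply_moves", "kwargs": {
  "commands": [
    {"tx": 0,"ty": 0.08,"tz": -0.04,"wx": 0,"wy": 0,"wz": 0},
    {"tx": 0,"ty": 0.15,"tz": -0.12,"wx": 0,"wy": 0,"wz": 0},
    {"tx": 0,"ty": 0.174,"tz": -0.22,"wx": 0,"wy": 0,"wz": 0},
    {"tx": 0,"ty": 0.174,"tz": -0.33,"wx": 0,"wy": 0,"wz": 0},
    {"tx": 0,"ty": 0.174,"tz": -0.43,"wx": 0,"wy": 0,"wz": 0},
    {"tx": 0,"ty": 0.174,"tz": -0.5,"wx": 0,"wy": 0,"wz": 0},
    {"tx": 0,"ty": 0.174,"tz": -0.54,"wx": 0,"wy": 0,"wz": 0},
    {"tx": 0,"ty": 0.174,"tz": -0.552,"wx": 0,"wy": 0,"wz": 0},
    {"tx": 0,"ty": 0.174,"tz": -0.558,"wx": 0,"wy": 0,"wz": 0},
    {"tx": 0,"ty": 0.174,"tz": -0.558,"wx": 0,"wy": 0,"wz": 0}
  ]
}}

```text
t: 36.15
eef_pos: [0.6063, 0.25, 0.0321]
eef_rot: [0.745, 0.667, 0.001, 0.0]
force: [-1.0, 0.3, -1.3]
finger_gap: 0.0364
finger_force: 14.9
```

{"fn": "apply_moves", "kwargs": {
  "commands": [
    {"tx": 0,"ty": 0,"tz": -0.001,"wx": 0,"wy": 0,"wz": 0},
    {"tx": 0,"ty": 0,"tz": -0.003,"wx": 0,"wy": 0,"wz": 0},
    {"tx": 0,"ty": 0,"tz": -0.005,"wx": 0,"wy": 0,"wz": 0},
    {"tx": 0,"ty": 0,"tz": -0.005,"wx": 0,"wy": 0,"wz": 0},
    {"tx": 0,"ty": 0,"tz": -0.005,"wx": 0,"wy": 0,"wz": 0},
    {"tx": 0,"ty": 0,"tz": -0.005,"wx": 0,"wy": 0,"wz": 0},
    {"tx": 0,"ty": 0,"tz": -0.005,"wx": 0,"wy": 0,"wz": 0},
    {"tx": 0,"ty": 0,"tz": -0.005,"wx": 0,"wy": 0,"wz": 0},
    {"tx": 0,"ty": 0,"tz": -0.005,"wx": 0,"wy": 0,"wz": 0},
    {"tx": 0,"ty": 0,"tz": -0.005,"wx": 0,"wy": 0,"wz": 0}
  ]
}}

```text
t: 37.15
eef_pos: [0.606, 0.2499, 0.0306]
eef_rot: [0.745, 0.667, 0.0, 0.0]
force: [-1.2, -0.9, 5.6]
finger_gap: 0.0367
finger_force: 15.1
```

{"fn": "apply_moves", "kwargs": {
  "commands": [
    {"tx": 0,"ty": 0,"tz": 0,"wx": 0,"wy": 0,"wz": 0},
    {"tx": 0,"ty": 0,"tz": 0,"wx": 0,"wy": 0,"wz": 0},
    {"tx": 0,"ty": 0,"tz": 0,"wx": 0,"wy": 0,"wz": 0},
    {"tx": 0,"ty": 0,"tz": 0,"wx": 0,"wy": 0,"wz": 0},
    {"tx": 0,"ty": 0,"tz": 0.02,"wx": 0,"wy": 0,"wz": 0},
    {"tx": 0,"ty": 0,"tz": 0.08,"wx": 0,"wy": 0,"wz": 0},
    {"tx": 0,"ty": 0,"tz": 0.2,"wx": 0,"wy": 0,"wz": 0},
    {"tx": 0,"ty": 0,"tz": 0.36,"wx": 0,"wy": 0,"wz": 0},
    {"tx": 0,"ty": 0,"tz": 0.54,"wx": 0,"wy": 0,"wz": 0},
    {"tx": 0,"ty": 0,"tz": 0.7,"wx": 0,"wy": 0,"wz": 0}
  ],
  "fingers": 52
}}

```text
t: 38.15
eef_pos: [0.6058, 0.2501, 0.2087]
eef_rot: [0.745, 0.667, 0.001, 0.0]
force: [0.5, -0.2, 0.2]
finger_gap: 0.0522
finger_force: 0.0
```

{"fn": "apply_moves", "kwargs": {
  "commands": [
    {"tx": 0,"ty": -0.15,"tz": 0.1,"wx": 0,"wy": 0,"wz": 0},
    {"tx": 0,"ty": -0.35,"tz": 0.1,"wx": 0,"wy": 0,"wz": 0},
    {"tx": 0,"ty": -0.55,"tz": 0.1,"wx": 0,"wy": 0,"wz": 0},
    {"tx": 0,"ty": -0.75,"tz": 0.1,"wx": 0,"wy": 0,"wz": 0},
    {"tx": 0,"ty": -0.9,"tz": 0.1,"wx": 0,"wy": 0,"wz": 0},
    {"tx": 0,"ty": -1.0,"tz": 0.1,"wx": 0,"wy": 0,"wz": 0},
    {"tx": 0,"ty": -1.0,"tz": 0.1,"wx": 0,"wy": 0,"wz": 0},
    {"tx": 0,"ty": -1.0,"tz": 0.1,"wx": 0,"wy": 0,"wz": 0},
    {"tx": 0,"ty": -1.0,"tz": 0.1,"wx": 0,"wy": 0,"wz": 0},
    {"tx": 0,"ty": -1.0,"tz": 0.1,"wx": 0,"wy": 0,"wz": 0}
  ]
}}

```text
t: 39.15
eef_pos: [0.6055, 0.0023, 0.2303]
eef_rot: [0.744, 0.668, 0.001, -0.0]
force: [-0.8, -0.6, 0.3]
finger_gap: 0.0518
finger_force: 0.0
```

Run:
```python
from h import *
d=manip.get_image("scene");cv2.imwrite("pics/fin.png",cv2.cvtColor(d["frame"],cv2.COLOR_RGB2BGR))
print(manip.read_state()["eef_pos"])
C={}
for o in["salt","amber_glass","plate","saucer","cup","spoon"]:
  for s in manip.silhouettes(d,o)[:2]:
    P=cloud(d,s["region"]);zt=np.percentile(P[:,2],98);print(o,round(s["conf"],2),s["extent"],round(zt,4),circ(P[P[:,2]>zt-.005]).round(4),P.mean(0).round(3),P[:,0].min().round(3),P[:,0].max().round(3),pca_yaw(P).round(3))
```

```text
[0.60556055 0.00196741 0.23014699]
salt 0.82 [357.9, 190.3, 375.0, 211.0] 0.0751 [0.607  0.2497 0.0104] [0.614 0.245 0.048] 0.546 0.627 -0.109
salt 0.68 [211.2, 191.8, 238.2, 234.8] 0.0838 [ 0.6252 -0.1407  0.0312] [ 0.622 -0.141  0.046] 0.541 0.658 0.097
plate 0.84 [358.3, 147.2, 409.9, 187.5] 0.0247 [0.4811 0.3318 0.0738] [0.473 0.336 0.014] 0.401 0.557 1.814
plate 0.39 [211.3, 197.7, 234.9, 233.6] 0.0837 [ 0.6254 -0.1407  0.031 ] [ 0.624 -0.142  0.047] 0.561 0.658 0.182
saucer 0.71 [288.4, 150.9, 324.6, 182.3] 0.0241 [0.4547 0.0938 0.0595] [0.477 0.109 0.015] 0.416 0.514 1.993
cup 0.91 [298.9, 142.3, 322.5, 169.6] 0.3264 [ 4.8767 39.3223 39.5174] [0.453 0.108 0.051] 0.41 0.701 -0.309
cup 0.59 [103.5, 189.0, 138.1, 217.0] 0.062 [ 0.5649 -0.421   0.0317] [ 0.562 -0.428  0.034] 0.53 0.599 -2.155
spoon 0.67 [356.1, 191.6, 377.3, 213.8] 0.0752 [0.6072 0.2497 0.0103] [0.615 0.245 0.049] 0.589 0.627 -1.848
spoon 0.51 [338.9, 149.5, 348.3, 192.8] 0.0241 [ -29.2364 -304.9385  306.5893] [0.487 0.207 0.013] 0.387 0.549 -0.099
```

View pics/fin.png

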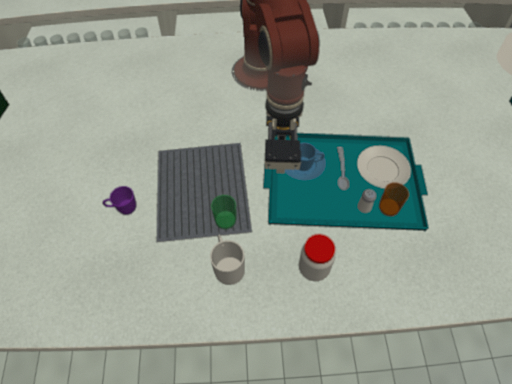

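The scene view shows everything on the tray: cup on saucer at (305,158), spoon at (343,170), salt at (367,201), amber glass at (393,200). The green glass at (224,212), the mug and the jar have not moved. All measured positions are within tolerance.

```bash
python3 -c "
from rig import manip
print(manip.sign_off())"
```

```text
the job is handed in; nothing more can be done
None
```

The tray is laid and handed in after about 40 s of robot time: cup, spoon, amber glass and salt all measured within tolerance, and no bystander was touched; the hand-in returned no verdict.

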